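# Load the channel on the indexing table and hold the index pin out

### The job

Load the short steel channel onto the indexing table: lay it open side down astride the narrow raised rail, so that it sits fully down on the rail with its ends about level with the rail's ends, and let go of it. Then take the black knob of the index plunger, pull it straight up as far as it goes and finish while still holding it up there with the gripper, the pin clear of its hole, so that the table could be turned. The channel stays seated on the rail, and the hammer, tin, jar and wood offcut are left alone.

Things in the scene. Friction and masses are not known exactly. Their poses are not given: they have to be found in the camera images.
- channel_center (a point): Centre (half-way up, 20 mm above its lower edges) of the loose steel channel: a U section 120 mm long (its x axis), 44 mm wide over the legs (y axis), 40 mm high, walls 4 mm, so 36 mm between the legs; about 0.4 kg. It starts on the bench with its open side down and the flat web on top. Turned half round it is the same.
- channel: The same channel; origin at the centre of its underside (20 mm below channel_center), z up, x along its length.
- rail_top (a point): Centre of the top face of the narrow aluminium rail fixed on the indexing table: 120 mm long (this point's x axis), 28 mm wide (y axis), top 85 mm above the bench and 50 mm above the disc. With the channel seated, its web rests on the rail and channel_center is 16 mm below this point, 69 mm above the bench, with 4 mm play on each side. The plunger stands 95 mm from here, to this point's -y.
- index_table: The whole fixed indexing table: grey base, steel disc 220 mm across (top 35 mm above the bench) with a ring of 12 holes, rail, grey plunger bracket. Origin under its centre on the bench, axes as those of rail_top. It cannot move.
- knob_center (a point): Centre of the index plunger's black upright round knob, 26 mm diameter, 36 mm high. With the pin home it is 82 mm above the bench; it rises with the plunger. Below the knob are a 20 mm wide collar 6 mm high and then the flat top of the bracket arm, 24 mm below this point at rest; the knob's sides are free all round.
- plunger (a joint): Lift of the plunger in m: 0 = pin home, 10 mm deep in its hole; 0.016 = fully up against the stop. A spring pulls it back: about 5 N at the start of the pull, 8 N fully up; it snaps back when let go.
- hammer: Bystander: hammer lying flat on the bench; leave alone.
- tin: Bystander: steel tin, 68 mm diameter, 90 mm high; leave alone.
- offcut: Bystander: pale wood offcut 100 x 45 x 38 mm; leave alone.
- jar: Bystander: jar with a black cap, 60 mm diameter, 85 mm high; leave alone.

How it is judged:
On the way, in this order (a step that is already met when the one before it is completed fails the run):
1. the channel sits on the rail, let go (x of channel_center in the frame of rail_top between -0.015 and 0.015 m and y of channel_center in the frame of rail_top between -0.007 and 0.007 m and z of channel_center in the frame of rail_top between -0.019 and -0.013 m and angle between the x axis of channel_center and the x axis of rail_top, either way round below 0.12 rad and angle between channel_center's own z axis and vertical below 0.06 rad and contact force between the fingers and channel below 0.1 N and linear speed of channel below 0.02 m/s and value of joint plunger below 0.004 m), for 0.2 s.
2. the plunger is pulled fully up in the fingers (value of joint plunger above 0.0135 m and contact force between the fingers and plunger above 2 N and contact force between channel and plunger below 0.1 N), for 0.2 s.
At the end, for the whole second after the job is handed in: Channel at rest on the rail, not touched by the fingers: centred to 15 mm lengthwise, 7 mm sideways, 3 mm in height, in line to 0.12 rad, level to 0.06 rad. Plunger still, up more than 13.5 of its 16 mm, held by the fingers (over 2 N), not propped by the channel (all of step 2 and x of channel_center in the frame of rail_top between -0.015 and 0.015 m and y of channel_center in the frame of rail_top between -0.007 and 0.007 m and z of channel_center in the frame of rail_top between -0.019 and -0.013 m and angle between the x axis of channel_center and the x axis of rail_top, either way round below 0.12 rad and angle between channel_center's own z axis and vertical below 0.06 rad and contact force between the fingers and channel below 0.1 N and linear speed of channel below 0.02 m/s and velocity of joint plunger between -0.01 and 0.01 m/s); the arm keeps its last pose, push and grip.
It fails at once if the hammer is disturbed (moved more than 20 mm) (distance of hammer from where it was at the start of the episode above 0.02 m).
It fails at once if the tin is disturbed (moved more than 20 mm) (distance of tin from where it was at the start of the episode above 0.02 m).
It fails at once if the offcut is disturbed (moved more than 20 mm) (distance of offcut from where it was at the start of the episode above 0.02 m).
It fails at once if the jar is disturbed (moved more than 20 mm) (distance of jar from where it was at the start of the episode above 0.02 m).
It also fails if it takes over 43 s, if anything falls off the work surface, if the arm or the gripper's body presses on something with over 40 N, if the wrist force passes 120 N, or if a joint passes its speed limit or range.

### The arm

A 6-joint arm with a two-finger parallel gripper is mounted at the origin on the work surface. World frame = base frame: x ahead of the robot, y to its left, z up, the work surface at z = 0. Lengths are in m, angles in rad, forces in N, time in s.
With the tool pointing down it reaches from about 0.375 to 0.925 m from the base axis. Payload 5.7 kg.
Tool frame: the origin (TCP) lies on the centre line of the jaws, within the pads' length; the fingertips stand 19 mm ahead of it and the grasp point (between the pads) is the TCP; z points along the fingers, y is the line along which they close (so a half turn about z gives the same grasp; the last joint's range is limited). The gripper opens to 88 mm and grips with 3 to 60 N. Pads are 20 mm wide; open, the fingers measure 115 mm over their backs; the gripper's body (75 mm by 178 mm) begins 61 mm behind the grasp point.
Start: joints at [1.169, 0.359, 1.51, -0, 1.272, -0.115], TCP at [0.17, 0.575, 0.242] pointing down, gripper open.
Joint ranges: [-2.97, 2.97], [-1.01, 2.36], [0.21, 2.38], [-0.96, 4.11], [0.2, 2.71], [-2.98, 2.98]. Speed limits (rad/s): [2.39, 2.39, 3.14, 3.14, 3.14, 3.14].

### API

Orientations are given as a 3x3 rotation matrix whose columns are the frame's x, y, z axes.
In Python, from cell import robot, optics, recognise, regions_of gives the robot as it stands.
- The arm moves only by the shell command python3 -m creep 'ROWS'. ROWS is text: rows parted by semicolons, each of 7 numbers parted by spaces: the shift along the tool's x, y, z in m, then the turn, a rotation vector about the tool's x, y, z in rad, then the finger opening in m, from 0 to 0.0878. In form: x y z rx ry rz gripper; .... A call has 1 to 8 rows; each row is the pose to reach, as a shift and turn from the pose commanded when the call began, along the tool's axes at that moment; what a row does not reach only later rows make up. A row lasts 1/10 s, in which the tool goes at most 50 mm and 8.59 degrees, less where a joint would pass 70% of its speed; a pose out of reach is approached as far as the arm can. A call with a gripper value outside its range is refused whole. The fingers move at their own pace and stop on an object; the grip force is fixed at half the most. Time passes only in rows, so rows that repeat a pose let the fingers close. It gives the time, the measured TCP pose, the force, the opening and the grip force at its end, in the units of the state.
- robot.read_state(): the state, without advancing time (a new reading comes with each control period).
- optics.capture(name): name is "scene" or "top"; returns (picture, depth): 420x560x3 uint8, red, green, blue; 420x560 float32, m along the optical axis (not along the pixel's ray), 0 where there is no reading.
- optics.get_calibration(name): a dict with "mtx" (3x3 intrinsics, pixels), "dist" ([k1, k2, p1, p2, k3] as OpenCV has them; the pictures are not rectified), "eye" and "rotation" of the camera in the world. Camera axes: x right, y down, z forward; pixel columns grow to the right and rows downward; lengths in m; the calibration is good to about 2 mm. A picture is of the moment at which its call begins. get_calibration takes no time and is no camera call.
- robot.sign_off(): hands the job in; it is judged then, once.
Trained networks look in the newest picture that a camera, given by its name, has taken for a name from the list of things; names that differ only in an ending like _2 or _b are one class to them, and where a whole thing is asked for, a point or a joint stands for the part that bears it (a point fixed in the world has none). Each returns a list of dicts, best first, with "score" (0 to 1); they miss things now and then, are a little off and sometimes report something else, mostly with a low value. They report only what shows in the picture. A call takes as long as a camera call.
- recognise(camera, thing): "rect" ([left, top, width, height] in pixels, round what is visible of it).
- regions_of(camera, thing): "pixels" (420x560 bool, what is visible of it) and "rect" ([left, top, width, height] in pixels, round what is visible of it).
The state is a dict: "t": time; "joint_positions": joint angles; "joint_velocities": joint speeds; "effort": joint torques, N m; "tcp_pos": TCP position; "tcp_rot": TCP orientation; "wrist_force": force on the tool from outside, world axes, zero at the start; "torque": the same for the moment, N m; "grip_width": finger opening in m; "grasp_force": force on a finger pad.
Only numpy, scipy, OpenCV 4.12 (cv2) and the standard library are available. Lean on these libraries where they do the work, as an engineer would, in place of code of your own. Each camera call takes 0.05 s, during which the arm holds its last target. There are 200 camera calls.

## Working session

There is one attempt and no reset: what is moved stays moved. The work goes in short steps, Python scripts to look and compute and a shell command to move; the robot and the scene stay as the last step left them, time stands still between calls to the robot, and variables do not carry over. Pictures are saved under pics/ and viewed, at most 10 in all, crops included, and the job is handed in when it is done.

```bash
mkdir -p pics; ls
cat > h.py <<'E'
import numpy as np, cv2
from cell import robot, optics, recognise, regions_of
def cloud(cam, depth, mask=None):
    c=optics.get_calibration(cam); K=np.array(c["mtx"],float); d=np.array(c["dist"],float)
    m=depth>0
    if mask is not None: m&=mask
    v,u=np.nonzero(m)
    n=cv2.undistortPoints(np.stack([u,v],1).astype(float)[:,None],K,d)[:,0]
    z=depth[v,u]
    P=np.c_[n*z[:,None],z]
    return P@np.array(c["rotation"]).T+np.array(c["eye"]),u,v
E
python3 - <<'E'
from h import *
s=robot.read_state(); print(s["t"],s["tcp_pos"],s["tcp_rot"],s["grip_width"])
im=[]
for c in("scene","top"):
    p,d=optics.capture(c); cv2.imwrite(f"pics/{c}0.png",p[...,::-1]); np.savez(f"{c}0.npz",p=p,d=d)
    print(c,optics.get_calibration(c)["eye"])
    for t in("channel","index_table","plunger","hammer","tin","jar","offcut"):
        r=regions_of(c,t)
        for q in r[:2]:
            P,_,_=cloud(c,d,q["pixels"]); print(t,round(q["score"],2),q["rect"],len(P),np.median(P,0).round(3),P.min(0).round(3),P.max(0).round(3))
        if r: np.save(f"{c}_{t}.npy",r[0]["pixels"])
E
```

```text
pics
0.0 [0.16949176 0.57489129 0.24081786] [[-9.59143539e-01  2.82918980e-01 -7.23389098e-04]
 [ 2.82919814e-01  9.59142141e-01 -1.65272250e-03]
 [ 2.26246405e-04 -1.78985922e-03 -9.99998373e-01]] 0.08780654451734314
scene [ 0.9203625  -0.6385237   1.02720087]
channel 0.56 [285.5, 157.4, 36.8, 34.3] 550 [0.538 0.17  0.036] [ 0.462  0.138 -0.006] [0.599 0.231 0.045]
index_table 0.88 [224.6, 206.1, 80.3, 82.3] 4735 [ 0.577 -0.133  0.035] [ 0.428 -0.269 -0.006] [0.677 0.024 0.104]
index_table 0.27 [249.0, 244.6, 13.1, 17.0] 110 [ 0.578 -0.205  0.097] [ 0.563 -0.215  0.063] [ 0.587 -0.19   0.104]
plunger 0.59 [246.1, 242.8, 13.4, 17.5] 146 [ 0.576 -0.202  0.087] [ 0.533 -0.215  0.031] [ 0.587 -0.154  0.104]
hammer 0.87 [347.5, 160.8, 56.4, 57.3] 673 [0.768 0.238 0.021] [ 0.725  0.091 -0.005] [0.839 0.379 0.03 ]
hammer 0.7 [289.7, 157.9, 34.6, 27.0] 542 [0.538 0.169 0.036] [ 0.471  0.138 -0.001] [0.599 0.211 0.045]
tin 0.82 [139.9, 251.6, 30.4, 32.0] 684 [ 0.361 -0.374  0.079] [ 0.315 -0.4    0.001] [ 0.378 -0.339  0.094]
jar 0.74 [330.5, 232.5, 23.2, 30.9] 510 [ 0.772 -0.043  0.065] [ 0
[... 246 characters left out ...]
9] [ 0.469  0.141 -0.004] [0.594 0.216 0.05 ]
index_table 0.6 [275.4, 180.3, 107.6, 90.3] 6732 [ 0.55  -0.109  0.035] [ 0.431 -0.27  -0.006] [0.679 0.015 0.107]
plunger 0.67 [355.8, 204.2, 13.2, 15.9] 94 [ 0.57  -0.199  0.099] [ 0.56  -0.212  0.069] [ 0.584 -0.188  0.107]
hammer 0.96 [155.0, 124.9, 95.4, 36.3] 1012 [0.767 0.263 0.023] [ 0.73   0.095 -0.002] [0.837 0.352 0.034]
tin 0.76 [411.6, 286.7, 32.5, 33.3] 771 [ 0.34  -0.355  0.088] [ 0.309 -0.425 -0.005] [ 0.374 -0.331  0.1  ]
jar 0.98 [284.2, 132.2, 17.7, 31.5] 542 [ 0.755 -0.027  0.081] [ 0.736 -0.058 -0.009] [0.825 0.002 0.092]
offcut 0.88 [105.3, 279.3, 21.7, 44.7] 862 [0.362 0.431 0.037] [ 0.309  0.41  -0.005] [0.416 0.47  0.046]
```

Run:
```python
from h import *
ims=[]
for c in("scene","top"):
    f=np.load(c+"0.npz"); P,u,v=cloud(c,f["d"])
    x0,x1,y0,y1=(190,420,90,300) if c=="scene" else (150,400,110,280)
    crop=f["p"][y0:y1,x0:x1,::-1]; ims.append(cv2.resize(crop,(560,420*1)))
    def near(ctr,r,a,b): return P[(np.hypot(*(P[:,:2]-ctr).T)<r)&(P[:,2]>a)&(P[:,2]<b)]
    def rect(Q):
        (cx,cy),(w,h),a=cv2.minAreaRect(Q[:,:2].astype(np.float32))
        m=Q[:,:2].mean(0); e,V=np.linalg.eigh(np.cov((Q[:,:2]).T)); 
        print("  rect",np.round([cx,cy,w,h],4),a,"pca",m.round(4),np.degrees(np.arctan2(V[1,1],V[0,1])).round(2),np.sqrt(12*e).round(3),"z",np.median(Q[:,2]).round(4),len(Q))
    print(c,"channel");rect(near([.53,.176],.085,.033,.055))
    print("rail");rect(near([.555,-.12],.065,.073,.098))
    print("knob");rect(near([.572,-.2],.03,.090,.115))
    print("disc z");rect(near([.555,-.12],.1,.02,.05))
    print("bench z",np.median(P[np.abs(P[:,2])<.01][:,2]))
    cv2.imwrite(f"pics/{c}c.png",ims[-1])
```

```text
scene channel
  rect [0.5354 0.1764 0.0479 0.1207] 72.40530395507812 pca [0.5369 0.1757] 162.66 [0.047 0.122] z 0.0379 367
rail
  rect [ 0.5552 -0.1087  0.1189  0.0319] 13.711936950683594 pca [ 0.5566 -0.1103] -167.76 [0.031 0.12 ] z 0.0842 407
knob
  rect [ 0.5748 -0.2017  0.022   0.0252] 33.15671157836914 pca [ 0.5755 -0.2025] 109.4 [0.022 0.024] z 0.0991 69
disc z
  rect [ 0.5549 -0.1186  0.1996  0.1964] 8.481886863708496 pca [ 0.5609 -0.1278] -164.73 [0.175 0.19 ] z 0.0348 2223
bench z -0.0009952854360899543
top channel
  rect [0.5323 0.1785 0.0449 0.1202] 72.62664031982422 pca [0.5314 0.1784] 162.62 [0.045 0.12 ] z 0.0398 768
rail
  rect [ 0.553  -0.1084  0.1204  0.0293] 12.318476676940918 pca [ 0.5516 -0.1081] -167.91 [0.029 0.12 ] z 0.0846 527
knob
  rect [ 0.572  -0.2008  0.0234  0.0257] 12.955410957336426 pca [ 0.5719 -0.2003] 129.94 [0.022 0.024] z 0.0992 84
disc z
  rect [ 0.5546 -0.1186  0.1986  0.1956] 17.259519577026367 pca [ 0.5523 -0.1175] -167.05 [0.179 0.183] z 0.0353 3611
bench z -2.7091431281656142e-05
```

View pics/scene0.png

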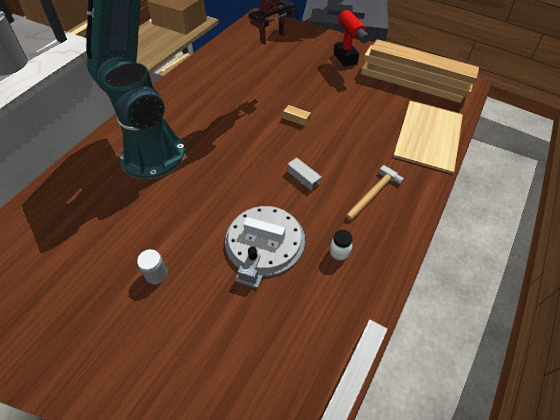

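View pics/topc.png

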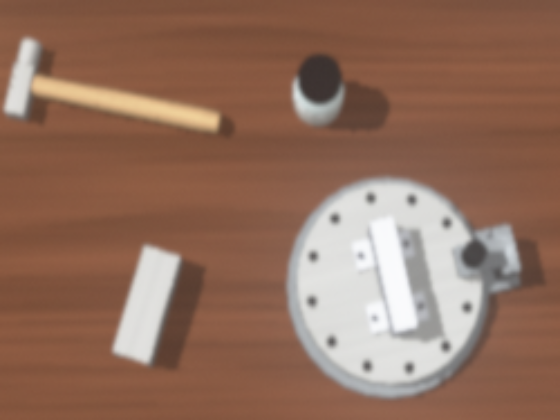

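```bash
python3 -m creep '-0.231 -0.139 0.02 0 0 0.017 0.0878;-0.231 -0.139 0.02 0 0 0.017 0.0878;-0.462 -0.278 0.04 0 0 0.017 0.0878;-0.462 -0.278 0.04 0 0 0.017 0.0878;-0.462 -0.278 0.04 0 0 0.017 0.0878;-0.462 -0.278 0.04 0 0 0.017 0.0878;-0.462 -0.278 0.04 0 0 0.017 0.0878;-0.462 -0.278 0.04 0 0 0.017 0.0878'
cat >> h.py <<'E'
from scipy.spatial.transform import Rotation as Rn
def shift(target, xang=None):
    s=robot.read_state(); R=np.array(s["tcp_rot"]); p=np.array(s["tcp_pos"])
    out=[(R.T@(np.array(target)-p)).round(4)]
    if xang is not None:
        a=np.radians(xang); D=np.array([[np.cos(a),np.sin(a),0],[np.sin(a),-np.cos(a),0],[0,0,-1]])
        out.append(Rn.from_matrix(R.T@D).as_rotvec().round(4))
    print("t",round(s["t"],2),"tcp",p.round(4),"xang",np.degrees(np.arctan2(R[1,0],R[0,0])).round(2),"w",s["grip_width"],"F",np.round(s["wrist_force"],1),"shift",*out)
E
python3 -c "
from h import *
shift([.534,.1775,.1],162.6)"
```

```text
t: 1.6
tcp_pos: [0.4406, 0.2799, 0.2122]
tcp_rot: [[-0.954, 0.299, 0.001], [0.299, 0.954, 0.0], [-0.0, 0.0, -1.0]]
wrist_force: [0.5, 0.1, -1.1]
grip_width: 0.0877
grasp_force: 0.0
t 1.6 tcp [0.4406 0.2799 0.2122] xang 162.59 w 0.08771621903599902 F [ 0.5  0.1 -1.1] shift [-0.1197 -0.0698  0.1122] [ 0.0005  0.0005 -0.0001]
```

```bash
python3 -m creep '-0.12 -0.07 0.05 0 0 0 0.0878;-0.12 -0.07 0.05 0 0 0 0.0878;-0.12 -0.07 0.05 0 0 0 0.0878;-0.12 -0.07 0.11 0 0 0 0.0878;-0.12 -0.07 0.11 0 0 0 0.0878;-0.12 -0.07 0.11 0 0 0 0.0878'
python3 -c "
from h import *
shift([.534,.1775,.027],162.6)"
```

```text
t: 2.2
tcp_pos: [0.5308, 0.1785, 0.1004]
tcp_rot: [[-0.954, 0.299, -0.005], [0.299, 0.954, -0.001], [0.005, -0.003, -1.0]]
wrist_force: [-0.2, -0.4, -0.0]
grip_width: 0.0879
grasp_force: 0.0
t 2.2 tcp [0.5308 0.1785 0.1004] xang 162.58 w 0.08794109614479521 F [-0.2 -0.4 -0. ] shift [-0.0037  0.0002  0.0734] [-0.0026 -0.0049 -0.0003]
```

```bash
python3 -m creep '-0.003 0 0.04 0 0 0 0.0878;-0.003 0 0.06 0 0 0 0.0878;-0.003 0 0.073 0 0 0 0.0878;-0.003 0 0.073 0 0 0 0.0878;-0.003 0 0.073 0 0 0 0.0878'
python3 -m creep '0 0 0 0 0 0 0.03;0 0 0 0 0 0 0.03;0 0 0 0 0 0 0.03;0 0 0 0 0 0 0.03;0 0 0 0 0 0 0.03;0 0 0 0 0 0 0.03;0 0 0 0 0 0 0.03;0 0 0 0 0 0 0.03'
```

```text
t: 2.7
tcp_pos: [0.5365, 0.1786, 0.0304]
tcp_rot: [[-0.954, 0.298, 0.002], [0.298, 0.954, 0.0], [-0.001, 0.001, -1.0]]
wrist_force: [0.4, 0.5, 0.6]
grip_width: 0.0878
grasp_force: 0.0
t: 3.5
tcp_pos: [0.5358, 0.1778, 0.0291]
tcp_rot: [[-0.954, 0.299, -0.0], [0.299, 0.954, -0.0], [0.0, -0.0, -1.0]]
wrist_force: [-0.0, -1.1, 2.0]
grip_width: 0.0438
grasp_force: 30.0
```

```bash
python3 -m creep '0 0 -0.03 0 0 0 0.03;0 0 -0.07 0 0 0 0.03;0 0 -0.12 0 0 0 0.03;0 0 -0.12 0 0 0 0.03;0 0 -0.12 0 0 0 0.03'
python3 -c "
from h import *
shift([.554,-.1085,.149],192.2)"
```

```text
t: 4.0
tcp_pos: [0.536, 0.178, 0.1495]
tcp_rot: [[-0.954, 0.299, 0.002], [0.299, 0.954, 0.0], [-0.001, 0.001, -1.0]]
wrist_force: [-0.2, -0.9, -5.1]
grip_width: 0.0437
grasp_force: 30.0
t 4.0 tcp [0.536  0.178  0.1495] xang 162.59 w 0.04374051902941037 F [-0.2 -0.9 -5.1] shift [-0.1028 -0.268   0.0004] [ 3.000e-04  1.500e-03 -5.167e-01]
```

```bash
python3 -m creep '-0.034 -0.089 0 0 0 -0.17 0.03;-0.034 -0.089 0 0 0 -0.17 0.03;-0.069 -0.178 0 0 0 -0.34 0.03;-0.069 -0.178 0 0 0 -0.34 0.03;-0.103 -0.268 0 0 0 -0.517 0.03;-0.103 -0.268 0 0 0 -0.517 0.03;-0.103 -0.268 0 0 0 -0.517 0.03;-0.103 -0.268 0 0 0 -0.517 0.03'
python3 -m creep '0 0 0 0 0 0 0.03;0 0 0 0 0 0 0.03;0 0 0 0 0 0 0.03'
python3 - <<'E'
from h import *
shift([.554,-.1085,.149],192.2)
for c in("scene","top"):
    p,d=optics.capture(c); cv2.imwrite(f"pics/{c}1.png",p[...,::-1]); np.savez(f"{c}1.npz",p=p,d=d)
a=cv2.imread("pics/scene1.png")[190:300,200:330]; b=cv2.imread("pics/top1.png")[160:290,260:400]
cv2.imwrite("pics/both1.png",np.hstack([cv2.resize(a,(400,400),interpolation=2),cv2.resize(b,(400,400),interpolation=2)]))
E
```

```text
t: 4.8
tcp_pos: [0.5519, -0.1094, 0.1464]
tcp_rot: [[-0.978, -0.208, -0.005], [-0.208, 0.978, 0.002], [0.004, 0.003, -1.0]]
wrist_force: [-0.4, 1.1, -4.4]
grip_width: 0.0437
grasp_force: 30.0
t: 5.1
tcp_pos: [0.5535, -0.1072, 0.1486]
tcp_rot: [[-0.977, -0.213, -0.001], [-0.213, 0.977, 0.0], [0.001, 0.001, -1.0]]
wrist_force: [0.4, -0.4, -4.8]
grip_width: 0.0438
grasp_force: 30.0
t 5.1 tcp [ 0.5535 -0.1072  0.1486] xang -167.68 w 0.043759942358997876 F [ 0.4 -0.4 -4.8] shift [-0.0002 -0.0014 -0.0004] [ 0.0006 -0.0009  0.002 ]
```

View pics/both1.png

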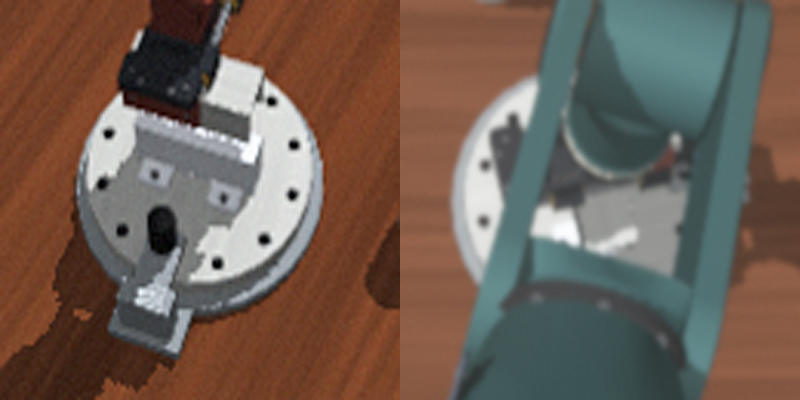

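Run:
```python
from h import *
f=np.load("scene1.npz"); P,u,v=cloud("scene",f["d"])
R=lambda a:np.array([[np.cos(a),np.sin(a)],[-np.sin(a),np.cos(a)]])
q=(P[:,:2]-[.554,-.1085])@R(np.radians(12.2)).T
g=f["p"][v,u].astype(int); bright=g.min(1)>110
for n,lo,hi in(("rail",.073,.095),("rail side",.045,.073),("ch side",.123,.148),("ch top",.153,.172)):
    m=(P[:,2]>lo)&(P[:,2]<hi)&(abs(q[:,0])<.075)&(abs(q[:,1])<.04)&(bright|(n[0]=="r"))
    Q=q[m]; print(n,m.sum())
    if m.sum(): print("  x pct",np.percentile(Q[:,0],[0,2,10,50,90,98,100]).round(4)," y pct",np.percentile(Q[:,1],[0,2,10,50,90,98,100]).round(4),"z",np.median(P[m,2]).round(4))
# old picture rail
f=np.load("scene0.npz"); P,u,v=cloud("scene",f["d"])
q=(P[:,:2]-[.554,-.1085])@R(np.radians(12.2)).T
for n,lo,hi in(("rail0 top",.078,.095),("rail0 side",.045,.073)):
    m=(P[:,2]>lo)&(P[:,2]<hi)&(abs(q[:,0])<.075)&(abs(q[:,1])<.04);Q=q[m]
    print(n,m.sum(),np.percentile(Q[:,0],[0,2,10,50,90,98,100]).round(4),np.percentile(Q[:,1],[0,2,10,50,90,98,100]).round(4))
    k=abs(Q[:,0])<.05
    print(np.polyfit(Q[k,0],Q[k,1],1))
```

```text
rail 282
  x pct [-0.0588 -0.0552 -0.0443  0.0082  0.0541  0.0599  0.0607]  y pct [-0.0147 -0.0142 -0.0132 -0.0084  0.0013  0.0106  0.0149] z 0.0838
rail side 216
  x pct [-0.0596 -0.0557 -0.0458  0.0051  0.0565  0.0606  0.0613]  y pct [-0.0301 -0.0161 -0.0142 -0.0129 -0.0111  0.0041  0.0135] z 0.0587
ch side 9
  x pct [0.0569 0.0569 0.0573 0.058  0.0584 0.0587 0.0588]  y pct [-0.0195 -0.0192 -0.0181  0.018   0.0208  0.0218  0.022 ] z 0.1349
ch top 205
  x pct [-0.0619 -0.0529  0.0208  0.0374  0.0542  0.0578  0.0583]  y pct [-0.0208 -0.0201 -0.0182 -0.0002  0.0177  0.0215  0.0241] z 0.1576
rail0 top 374 [-0.0584 -0.0555 -0.0467  0.0016  0.0498  0.0593  0.0605] [-0.0159 -0.0143 -0.0131 -0.0014  0.0113  0.0137  0.0166]
[ 0.00965886 -0.00120556]
rail0 side 215 [-0.0587 -0.056  -0.0451  0.0051  0.0563  0.0604  0.0609] [-0.0327 -0.0154 -0.0143 -0.0127 -0.011   0.0044  0.0131]
[ 0.00112991 -0.01320086]
```

```bash
python3 -m creep '-0.002 -0.001 0 0 0 0.001 0.03;-0.002 -0.001 0.015 0 0 0.001 0.03;-0.002 -0.001 0.025 0 0 0.001 0.03;-0.002 -0.001 0.032 0 0 0.001 0.03;-0.002 -0.001 0.038 0 0 0.001 0.03;-0.002 -0.001 0.044 0 0 0.001 0.03;-0.002 -0.001 0.048 0 0 0.001 0.03;-0.002 -0.001 0.048 0 0 0.001 0.03'
python3 -c "
from h import *
shift([.554,-.1085,.078],192.2)"
```

```text
t: 6.0
tcp_pos: [0.5557, -0.1091, 0.1005]
tcp_rot: [[-0.978, -0.211, -0.001], [-0.211, 0.978, 0.0], [0.001, 0.0, -1.0]]
wrist_force: [-0.8, -0.2, -4.7]
grip_width: 0.0439
grasp_force: 30.0
t 6.0 tcp [ 0.5557 -0.1091  0.1005] xang -167.85 w 0.04386610741711629 F [-0.8 -0.2 -4.7] shift [0.0016 0.001  0.0225] [ 0.0004 -0.0009 -0.0008]
```

```bash
python3 -m creep '0 0 0.006 0 0 0 0.03;0 0 0.012 0 0 0 0.03;0 0 0.017 0 0 0 0.03;0 0 0.020 0 0 0 0.03;0 0 0.021 0 0 0 0.03;0 0 0.021 0 0 0 0.03;0 0 0.021 0 0 0 0.03'
```

```text
t: 6.7
tcp_pos: [0.5563, -0.1093, 0.0802]
tcp_rot: [[-0.978, -0.211, 0.0], [-0.211, 0.978, -0.0], [-0.0, -0.0, -1.0]]
wrist_force: [-0.1, -0.8, -4.5]
grip_width: 0.0437
grasp_force: 30.0
```

```bash
python3 -m creep '0 0 0.001 0 0 0 0.03;0 0 0.002 0 0 0 0.03;0 0 0.002 0 0 0 0.03;0 0 0.002 0 0 0 0.03'
```

```text
t: 7.1
tcp_pos: [0.5561, -0.1092, 0.0781]
tcp_rot: [[-0.978, -0.211, -0.0], [-0.211, 0.978, -0.0], [0.0, -0.0, -1.0]]
wrist_force: [0.1, -0.1, -3.9]
grip_width: 0.0441
grasp_force: 30.0
```

Nearly touching; go another 1 mm and then release.

```bash
python3 -m creep '0 0 0.0005 0 0 0 0.03;0 0 0.001 0 0 0 0.03;0 0 0.001 0 0 0 0.03'
python3 -m creep '0 0 0 0 0 0 0.066;0 0 0 0 0 0 0.066;0 0 0 0 0 0 0.066;0 0 0 0 0 0 0.066;0 0 0 0 0 0 0.066;0 0 0 0 0 0 0.066'
python3 -m creep '0 0 -0.02 0 0 0 0.066;0 0 -0.05 0 0 0 0.066;0 0 -0.09 0 0 0 0.066;0 0 -0.09 0 0 0 0.066;0 0 -0.09 0 0 0 0.066'
python3 -c "
from h import *
shift([.574,-.2014,.165],192.2)"
```

```text
t: 7.4
tcp_pos: [0.556, -0.1092, 0.0781]
tcp_rot: [[-0.978, -0.211, 0.0], [-0.211, 0.978, -0.0], [-0.0, -0.0, -1.0]]
wrist_force: [-3.0, 1.0, 7.0]
grip_width: 0.0437
grasp_force: 30.0
t: 8.0
tcp_pos: [0.5561, -0.1092, 0.077]
tcp_rot: [[-0.978, -0.211, -0.0], [-0.211, 0.978, -0.0], [0.0, -0.0, -1.0]]
wrist_force: [0.1, -0.3, -1.0]
grip_width: 0.066
grasp_force: 0.0
t: 8.5
tcp_pos: [0.5568, -0.1094, 0.168]
tcp_rot: [[-0.978, -0.211, 0.002], [-0.211, 0.978, -0.001], [-0.002, -0.001, -1.0]]
wrist_force: [-0.3, -0.3, -1.1]
grip_width: 0.0664
grasp_force: 0.0
t 8.5 tcp [ 0.5568 -0.1094  0.168 ] xang -167.84 w 0.06636539654251948 F [-0.3 -0.3 -1.1] shift [ 0.0026 -0.0936  0.0032] [-0.0014  0.0021 -0.0007]
```

```bash
python3 -m creep '0 0.18 -0.03 0 0 0 0.066;0 0.18 -0.03 0 0 0 0.066;0 0.18 -0.03 0 0 0 0.066;0 0.18 -0.03 0 0 0 0.066;0 0.18 -0.03 0 0 0 0.066;0 0.18 -0.03 0 0 0 0.066;0 0.18 -0.03 0 0 0 0.066'
python3 - <<'E'
from h import *
R=lambda a:np.array([[np.cos(a),np.sin(a)],[-np.sin(a),np.cos(a)]])
for c in("scene","top"):
    p,d=optics.capture(c); cv2.imwrite(f"pics/{c}2.png",p[...,::-1]); P,u,v=cloud(c,d)
    q=(P[:,:2]-[.554,-.1085])@R(np.radians(12.2)).T
    for n,lo,hi,cy in(("channel",.08,.1,0),("knob",.09,.115,-.095)):
        m=(P[:,2]>lo)&(P[:,2]<hi)&(abs(q[:,0])<.08)&(abs(q[:,1]-cy)<.035); Q=P[m]
        r=cv2.minAreaRect(q[m].astype(np.float32)); print(c,n,m.sum(),np.round(r[0],4),np.round(r[1],4),round(r[2],1),"z",np.median(Q[:,2]).round(4))
a=cv2.imread("pics/scene2.png")[190:300,200:330]; b=cv2.imread("pics/top2.png")[160:290,260:400]
cv2.imwrite("pics/both2.png",np.hstack([cv2.resize(a,(400,400),interpolation=2),cv2.resize(b,(400,400),interpolation=2)]))
shift([.574,-.2014,.165],192.2)
E
```

```text
t: 9.2
tcp_pos: [0.5179, 0.0659, 0.1961]
tcp_rot: [[-0.978, -0.21, -0.002], [-0.21, 0.978, -0.001], [0.002, -0.0, -1.0]]
wrist_force: [0.8, -0.4, 0.3]
grip_width: 0.0662
grasp_force: 0.0
scene channel 597 [ 0.0004 -0.0003] [0.1211 0.0507] 0.8 z 0.0886
scene knob 72 [ 0.0008 -0.0957] [0.0222 0.0239] 16.9 z 0.0991
top channel 812 [-0.0011 -0.0004] [0.1206 0.045 ] 0.0 z 0.0888
top knob 82 [-0.0014 -0.0941] [0.0241 0.0233] 38.0 z 0.0994
t 9.3 tcp [0.5182 0.0656 0.1964] xang -167.93 w 0.0660369916393912 F [-0.3  0.2 -0.5] shift [ 0.0012 -0.2727  0.0314] [-0.0002 -0.0012 -0.0023]
```

View pics/both2.png

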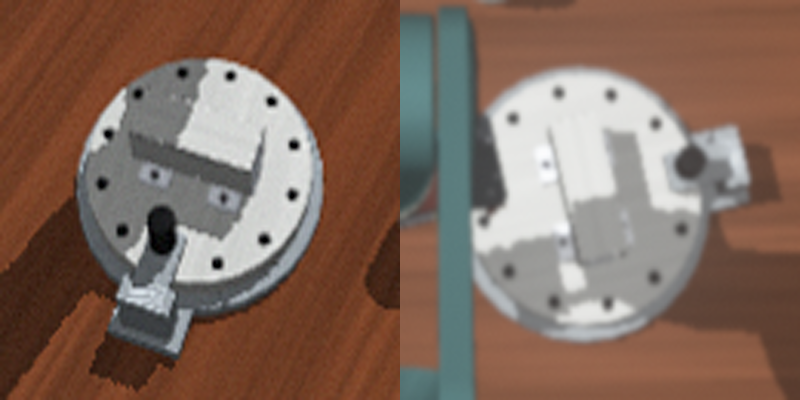

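```bash
python3 -m creep '0.001 -0.272 0.0 0 0 -0.002 0.06;0.001 -0.272 0.0 0 0 -0.002 0.06;0.001 -0.272 0.0 0 0 -0.002 0.06;0.001 -0.272 0 0 0 -0.002 0.06;0.001 -0.272 0 0 0 -0.002 0.06;0.001 -0.272 0.03 0 0 -0.002 0.06;0.001 -0.272 0.03 0 0 -0.002 0.06;0.001 -0.272 0.03 0 0 -0.002 0.06'
python3 -m creep '0 0 0 0 0 0 0.06;0 0 0 0 0 0 0.06'
python3 -c "
from h import *
shift([.574,-.2014,.085],192.2)"
```

```text
t: 10.1
tcp_pos: [0.5732, -0.1999, 0.166]
tcp_rot: [[-0.978, -0.21, -0.003], [-0.21, 0.978, 0.002], [0.002, 0.002, -1.0]]
wrist_force: [-0.2, 0.6, -0.8]
grip_width: 0.0598
grasp_force: 0.0
t: 10.3
tcp_pos: [0.5747, -0.1984, 0.168]
tcp_rot: [[-0.977, -0.214, 0.001], [-0.214, 0.977, -0.0], [-0.001, -0.001, -1.0]]
wrist_force: [0.2, -0.8, 0.1]
grip_width: 0.0603
grasp_force: 0.0
t 10.3 tcp [ 0.5747 -0.1984  0.168 ] xang -167.66 w 0.060261337564004515 F [ 0.2 -0.8  0.1] shift [ 0.0014 -0.0028  0.083 ] [-0.0005  0.0008  0.0024]
```

```bash
python3 -m creep '0.001 -0.003 0.02 0 0 0 0.06;0.001 -0.003 0.045 0 0 0 0.06;0.001 -0.003 0.065 0 0 0 0.06;0.001 -0.003 0.077 0 0 0 0.06;0.001 -0.003 0.082 0 0 0 0.06;0.001 -0.003 0.082 0 0 0 0.06;0.001 -0.003 0.082 0 0 0 0.06'
```

```text
t: 11.0
tcp_pos: [0.5749, -0.2026, 0.086]
tcp_rot: [[-0.977, -0.213, 0.001], [-0.213, 0.977, -0.001], [-0.001, -0.001, -1.0]]
wrist_force: [0.1, 0.2, 0.8]
grip_width: 0.0597
grasp_force: 0.0
```

```bash
python3 -m creep '0 0.0012 0 0 0 0 0.01;0 0.0012 0 0 0 0 0.01;0 0.0012 0 0 0 0 0.01;0 0.0012 0 0 0 0 0.01;0 0.0012 0 0 0 0 0.01;0 0.0012 0 0 0 0 0.01;0 0.0012 0 0 0 0 0.01'
```

```text
t: 11.7
tcp_pos: [0.574, -0.2017, 0.0852]
tcp_rot: [[-0.977, -0.213, 0.0], [-0.213, 0.977, -0.001], [-0.0, -0.001, -1.0]]
wrist_force: [0.4, -2.1, 2.5]
grip_width: 0.0255
grasp_force: 30.0
```

```bash
python3 -m creep '0 0 -0.003 0 0 0 0.01;0 0 -0.006 0 0 0 0.01;0 0 -0.009 0 0 0 0.01;0 0 -0.012 0 0 0 0.01;0 0 -0.014 0 0 0 0.01;0 0 -0.0155 0 0 0 0.01;0 0 -0.0155 0 0 0 0.01;0 0 -0.0155 0 0 0 0.01'
```

```text
t: 12.5
tcp_pos: [0.574, -0.2016, 0.1006]
tcp_rot: [[-0.977, -0.213, 0.0], [-0.213, 0.977, -0.001], [-0.0, -0.001, -1.0]]
wrist_force: [2.7, -4.1, -7.1]
grip_width: 0.0255
grasp_force: 30.0
```

```bash
python3 -m creep '0 0 -0.0005 0 0 0 0.01;0 0 -0.0005 0 0 0 0.01;0 0 -0.001 0 0 0 0.01;0 0 -0.001 0 0 0 0.01;0 0 -0.001 0 0 0 0.01'
python3 - <<'E'
from h import *
p,d=optics.capture("scene"); cv2.imwrite("pics/s3.png",cv2.resize(p[190:300,200:330,::-1],(650,550),interpolation=2))
P,u,v=cloud("scene",d); a=np.radians(12.2)
q=(P[:,:2]-[.554,-.1085])@np.array([[np.cos(a),np.sin(a)],[-np.sin(a),np.cos(a)]]).T
m=(P[:,2]>.08)&(P[:,2]<.098)&(abs(q[:,0])<.08)&(abs(q[:,1])<.035); print(m.sum(),np.percentile(q[m],[2,98],axis=0),np.median(P[m,2]))
E
```

```text
t: 13.0
tcp_pos: [0.574, -0.2016, 0.1013]
tcp_rot: [[-0.977, -0.213, 0.0], [-0.213, 0.977, -0.001], [0.0, -0.001, -1.0]]
wrist_force: [2.9, -5.8, -9.3]
grip_width: 0.0252
grasp_force: 30.0
254 [[ 0.00843795 -0.02295447]
 [ 0.05979005  0.02151225]] 0.08852709326278413
```

View pics/s3.png

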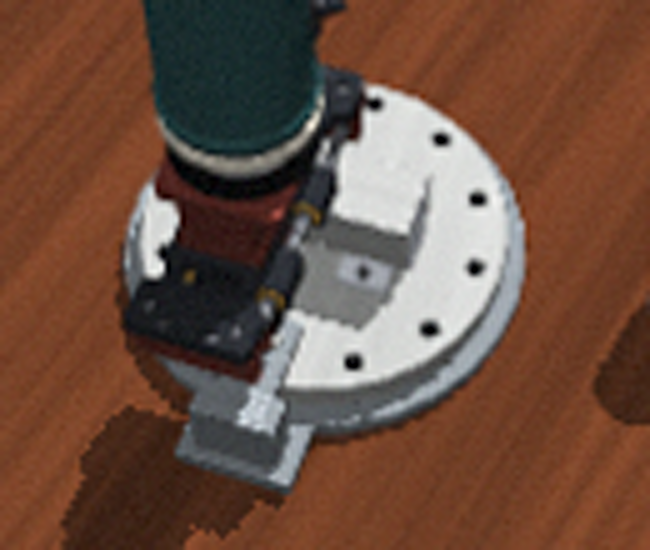

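```bash
python3 -m creep '0 0 -0.001 0 0 0 0.01;0 0 -0.001 0 0 0 0.01;0 0 -0.001 0 0 0 0.01;0 0 -0.001 0 0 0 0.01'
```

```text
t: 13.45
tcp_pos: [0.5739, -0.2016, 0.1014]
tcp_rot: [[-0.977, -0.213, -0.0], [-0.213, 0.977, -0.0], [0.0, -0.0, -1.0]]
wrist_force: [4.3, -5.7, -17.6]
grip_width: 0.0256
grasp_force: 30.0
```

```bash
python3 -m creep '0 0 0.0007 0 0 0 0.01;0 0 0.0007 0 0 0 0.01;0 0 0.0007 0 0 0 0.01;0 0 0.0007 0 0 0 0.01;0 0 0.0007 0 0 0 0.01' && python3 -c "
from cell import robot
print(robot.sign_off())"
```

```text
t: 13.95
tcp_pos: [0.5739, -0.2016, 0.1013]
tcp_rot: [[-0.977, -0.213, -0.0], [-0.213, 0.977, -0.0], [0.0, -0.0, -1.0]]
wrist_force: [4.2, -5.7, -11.7]
grip_width: 0.0258
grasp_force: 30.0
the job is handed in; nothing more can be done
None
```

I handed the job in at about 14 s: the channel is seated on the rail (under 1 mm off centre before the pull, still fully down after it), and the gripper is holding the plunger knob up at its stop; the sign-off gave no verdict.

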